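Set the fence hold-down and keep its hidden pivot bolt from turning

ROBOT

A 6-joint arm with a two-finger parallel gripper is mounted at the origin on a cart in front of the work surface, level with it; the furniture and walls round the work are solid. World frame = base frame: x ahead of the robot, y to its left, z up, the work surface at z = 0. Lengths are in m, angles in rad, forces in N, time in s.
With the tool pointing down it reaches from about 0.325 to 1 m from the base axis. Payload 5.1 kg.
Tool frame: the origin (TCP) lies between the finger pads; the fingertips stand 8 mm ahead of it and the grasp point (between the pads) lies 11 mm behind it; z points along the fingers, y is the line along which they close (so a half turn about z gives the same grasp; the last joint's range is limited). The gripper opens to 85 mm and grips with 20 to 120 N. Pads are 22 mm wide; open, the fingers measure 114 mm over their backs; the gripper's body (76 mm by 85 mm) begins 54 mm behind the grasp point. The pads swing forward as they close: fully open they stand 13 mm farther back than shut.
Start: joints at [1.053, 0.124, 1.65, -0, 1.367, -0.083], TCP at [0.274, 0.589, 0.239] pointing down, gripper open.
Joint ranges: [-2.61, 2.61], [-1.02, 2.33], [0.03, 2.71], [-1.35, 4.49], [0.32, 2.68], [-2.91, 2.91]. Speed limits (rad/s): [2.57, 2.57, 3.14, 3.14, 3.14, 3.14].

INTERFACE

Orientations are given as a rotation vector (axis times angle).
In Python, from bench import manip, imaging gives the robot as it stands. Calls block until the motion is done:
- manip.movep(position, orientation): joint-space move of the TCP to a pose.
- manip.servo_line(position, frame=None, v=0.15, contact_N=None): straight line of the TCP; frame=None keeps the orientation; v is the mean speed in m/s. With contact_N (N) it stops when the force on the tool has changed by that much, and returns True; else False.
- manip.move_joints(angles): joint-space move.
- manip.command_gripper(opening, grasp_force=None): finger opening in m; grasp_force is the grip in N (None keeps the last); returns when the fingers have stopped.
- manip.pause(seconds).
- manip.inverse_kinematics(position, orientation): joint angles nearest the present ones, or None.
- imaging.capture(name): name is "side" or "top" or "wrist"; returns a dict with "image" (480x640x3 uint8, red, green, blue), "intrinsics" (3x3 intrinsics, pixels), "view" (4x4, takes a point from world to camera coordinates); the wrist camera has in their place "T_tool_cam" (4x4, takes a point from camera to tool coordinates, whose origin is the TCP and whose axes are the flange's). Camera axes: x right, y up, looking along -z (the intrinsics and any distortion apply to the point x, -y, -z); pixel columns grow to the right and rows downward; lengths in m; the calibration is good to about 2 mm. A picture is of the moment at which its call begins: read the wrist's pose just before it. There is no depth.
A pose or a line that the arm cannot do raises manip.Unreachable and nothing moves.
- manip.finish_job(): hands the job in; it is judged then, once.
Readings, each from a call of its own:
- manip.current_t(): time.
- manip.current_q(): joint angles.
- manip.current_qvel(): joint speeds.
- manip.current_tau(): joint torques, N m.
- manip.current_tool_pos(): TCP position.
- manip.current_orientation(): TCP orientation.
- manip.current_ft_force(): force on the tool from outside, world axes, zero at the start.
- manip.current_moment(): the same for the moment, N m.
- manip.current_opening(): finger opening in m.
- manip.current_finger_force(): force on a finger pad.
Only numpy, scipy, OpenCV 4.12 (cv2) and the standard library are available. Lean on these libraries where they do the work, as an engineer would, in place of code of your own. Each camera call takes 0.05 s, during which the arm holds its last target. There are 200 camera calls.

TASK

Get the roller hold-down on the saw table ready for its nut to be tightened: push the green carriage by its black knob along its rails, fully home against the end stop on the robot's right, so that the roller hangs over the board that lies at the fence. Then reach into the narrow gap behind the carriage's upright plate, take the hidden hex head of the pivot bolt between the fingers and turn it (top of the gripper leaning to the right) until the sprung roller presses clearly down on the board. A return spring lifts the roller again if the head is let go, so finish while still holding the head there and keeping it from turning; keep the board in its place at the fence and leave the tools lying about alone.

Things in the scene. Friction and masses are not known exactly. Their poses are not given: they have to be found in the camera images.
- hold_down: Fixed hold-down unit. Origin on the table below the front plane of the carriage's plate; x away from the robot across the gap, y along the rails to the left, z up; yaw within 0.2. In this frame: wooden fence strip 30 mm high, front face x=-14 mm; aluminium base 12 mm high, 380 mm long; rear beam x=60..84 mm, 80 mm high, full length; green end stops 52 mm high at both rail ends.
- carriage (a joint): Slide of the green carriage to the right (unit's -y): 0 at the left stop, 0.120 m home at the right stop; starts at 0 to 0.05. Friction about 4 N, no spring. Its upright plate is 130 mm long, x=0..10 mm in the unit's frame, top edge 97 mm high; a foot behind it has its top at 34 mm. The gap between plate and rear beam is 50 mm wide, open above.
- knob (a point): Centre of the grip of the round black knob (24 mm diameter, upright) on top of the carriage's plate, 121 mm above the table; its wide part spans 111 to 131 mm, its top is at 135 mm; a small lug below it ends at 104 mm. Moves with the carriage; 80 mm to the left (+y) of the bolt's axis.
- bolt_head: Hidden hex head behind the plate, 24 mm across flats, 16 mm long (x=20..36 mm in the unit's frame, on a 20 mm bush, 24 mm free behind it); origin at its centre, 78 mm above the table. Its x is the bolt's axis. Two flats face its +-y: upright at pivot=0, so fingers from straight above closing along the unit's y take it squarely. Turns positively about +x: the gripper's top leans right.
- pivot (a joint): Angle of the bolt and the roller arm keyed to it in front of the plate (rad): 0 arm up at its rest stop (start), growing as the roller goes down, at most 0.8. The roller meets the board at about 0.28; its spring is fully squeezed at about 0.46. A return spring turns it back with (net of the arm's weight) about 0.1 N m at 0 and 0.2 N m at 0.4; pressing the roller adds up to 0.45 N m.
- plunger (a joint): How far the roller's spring is squeezed (m): 0 free, at most 0.009. It pushes with 2 N at first touch and 0.7 N more for every mm.
- roller: Black rubber roller (21 mm diameter, 21 mm wide, orange hub) on a sprung plunger at the arm's end, in front of the plate, some 55 to 70 mm to the right (-y) of the bolt's axis; origin at its centre.
- board: Wooden board 68 x 110 x 22 mm, lying flat, long side along the fence strip, near the right end; origin at the centre of its underside.
- nut_spanner: Open-ended steel spanner, 179 mm long, 8 mm high, lying loose in front of the unit; origin at the middle of its underside. To be left alone.
- pencil: Red carpenter's pencil, 188 mm long, lying loose to the right of the unit, pointing away from the robot; origin at the middle of its underside. To be left alone.
- tape: Yellow tape measure, 37 x 84 x 64 mm, standing loose to the left; origin at the middle of its underside. To be left alone.
There are look-alikes about, which are no part of the job. Of the things like the board, leave any that is red; of the rest the smaller one is meant.

How it is judged:
On the way, in this order (a step that is already met when the one before it is completed fails the run):
1. the carriage is fully home at the right end stop with the roller still up (value of joint carriage above 0.116 m and value of joint pivot below 0.15 rad), for 0.2 s.
2. the fingers hold the hidden bolt head (value of joint carriage above 0.112 m and contact force between the fingers and bolt_head above 8 N), for 0.2 s.
3. the head is turned so that the roller presses on the board (all of step 2 and value of joint plunger above 0.002 m and contact force between roller and board above 2 N), for 0.2 s.
At the end, for the whole second after the job is handed in: Carriage within 8 mm of its right end stop (4 mm when slid home); fingers holding the bolt head (over 8 N), which does not turn; roller spring squeezed over 2 mm against the board, robot not touching the roller; board within about 15 mm of the fence and 20 mm of its place along it (all of step 3 and velocity of joint pivot between -0.05 and 0.05 rad/s and contact force between each of the arm, the fingers and roller below 0.5 N and x of board in the frame of hold_down above -0.065 m and y of board in the frame of hold_down between -0.165 and -0.098 m); the arm keeps its last pose, push and grip.
It fails at once if the board is knocked away (over 25 mm) (distance of board from where it was at the start of the episode above 0.025 m).
It fails at once if spanner, pencil or tape measure is disturbed (over 20 mm) (distance of any of nut_spanner, pencil, tape from where it was at the start of the episode above 0.02 m).
It also fails if it takes over 42 s, if anything falls off the work surface, if the arm or the gripper's body presses on something with over 40 N, if the wrist force passes 120 N, or if a joint passes its speed limit or range.

## Working session

There is one attempt and no reset: what is moved stays moved. The work goes in short steps, each a Python script; the robot and the scene stay as the last script left them, time stands still between calls to the robot, and variables do not carry over. Pictures are saved under pics/ and viewed, at most 10 in all, crops included, and the job is handed in when it is done.

```bash
mkdir -p pics; ls; python3 - <<'E'
from bench import manip, imaging
import cv2,numpy as np
for n in ("side","top"):
    c=imaging.capture(n); cv2.imwrite(f"pics/{n}0.png",c["image"][:,:,::-1]); np.savez(f"pics/{n}0.npz",**{k:v for k,v in c.items() if k!="name"})
    print(n,[k for k in c]); print(c["intrinsics"],c["view"])
print(manip.current_t(),manip.current_orientation())
E
```

```text
pics
side ['image', 'intrinsics', 'view']
[[617.0463752    0.         318.24469406]
 [  0.         617.0463752  231.5398984 ]
 [  0.           0.           1.        ]] [[ 0.93360493 -0.3582994   0.0018375  -0.4324907 ]
 [ 0.24414266  0.6398886   0.7286542  -0.1785638 ]
 [-0.26225216 -0.67982654  0.68487932 -1.71449929]
 [ 0.          0.          0.          1.        ]]
top ['image', 'intrinsics', 'view']
[[497.768261     0.         318.58370757]
 [  0.         497.768261   232.57300541]
 [  0.           0.           1.        ]] [[ 0.00633552 -0.99996008 -0.00630152 -0.00554916]
 [ 0.9936857   0.00558959  0.1120602  -0.48007321]
 [-0.11202051 -0.00697169  0.99368144 -1.22427179]
 [ 0.          0.          0.          1.        ]]
0.1 [-6.77461008e-01 -3.06707314e+00  2.89199323e-03]
```

View pics/side0.png

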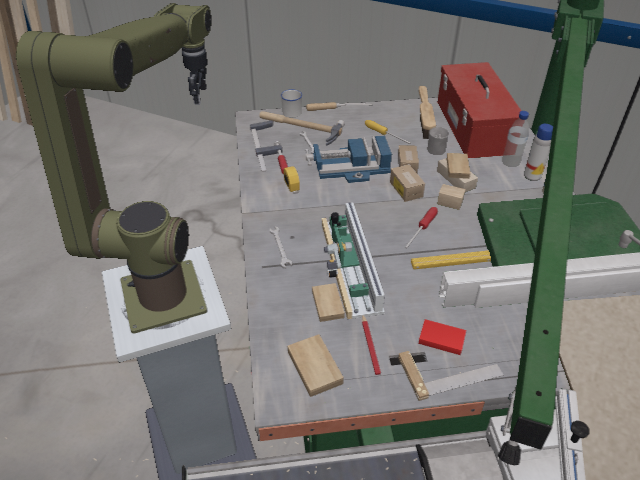

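View pics/top0.png

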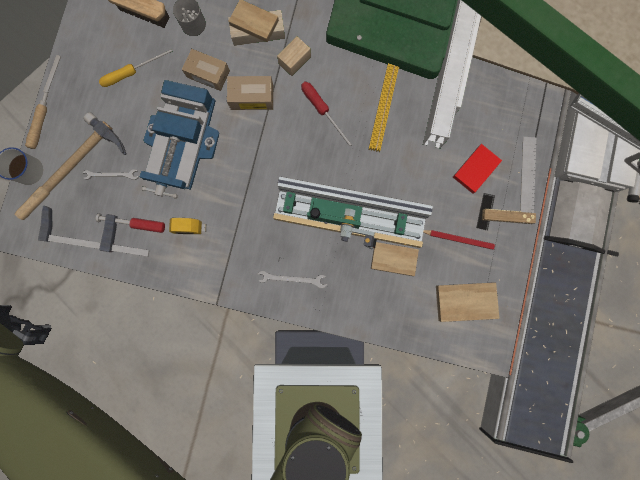

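The unit is seen at (350,215) in the top view and (355,260) in the side view. The knob is at about (315,212) top and (336,217) side, and the board at (395,257) top and (330,302) side. I'll enlarge both.

```bash
python3 - <<'E'
import cv2,numpy as np
t=cv2.imread("pics/top0.png")[165:285,265:445]; s=cv2.imread("pics/side0.png")[195:325,305:395]
t=cv2.resize(t,None,fx=4.4,fy=4.4,interpolation=cv2.INTER_CUBIC)
s=cv2.resize(s,None,fx=4.5,fy=4.5,interpolation=cv2.INTER_CUBIC)
cv2.imwrite("pics/tz.png",t);cv2.imwrite("pics/sz.png",s);print(t.shape,s.shape)
E
```

```text
(528, 792, 3) (585, 405, 3)
```

View pics/tz.png

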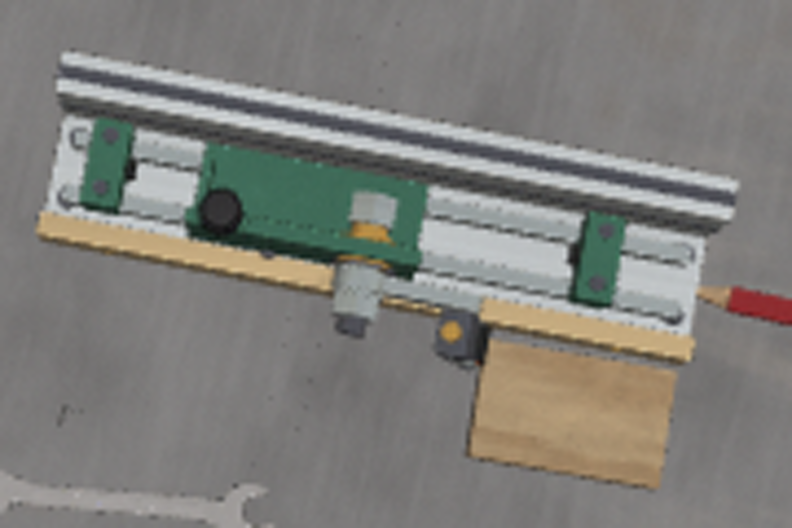

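View pics/sz.png

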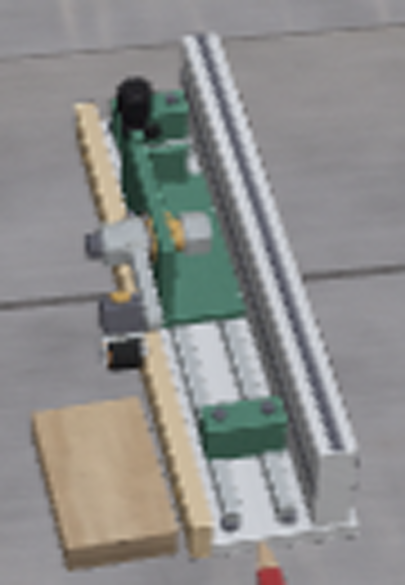

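The knob is at tz(221,211)/sz(134,100), the head at tz(374,208)/sz(196,231). The beam and fence corners are clear. I'll triangulate freely and fit the unit pose.

```bash
cat > h.py <<'E'
import numpy as np
from scipy.optimize import least_squares
C={n:np.load(f"pics/{n}0.npz") for n in ("top","side")}
def proj(n,p):
    c=C[n]["view"]@np.append(p,1); q=C[n]["intrinsics"]@np.array([c[0],-c[1],-c[2]]); return q[:2]/q[2]
T=lambda x,y:("top",np.array([265+x/4.4,165+y/4.4])-.0)
S=lambda x,y:("side",np.array([305+x/4.5,195+y/4.5]))
def tri(*o): return least_squares(lambda p:np.concatenate([proj(n,p)-u for n,u in o]),[.5,0,.05])
E
cat > fit.py <<'E'
from h import *
np.set_printoptions(precision=4,suppress=True)
for k,o in {"knob":(T(221,211),S(134,100)),"head":(T(375,208),S(196,231)),"beamRB":(T(738,183),S(356,450)),"beamLB":(T(65,53),S(212,35)),"fenceRF":(T(690,358),S(190,530)),"fenceLF":(T(38,234),S(77,105))}.items():
    r=tri(*o); print(k,r.x,"res",np.abs(r.fun).max())
F=[(T(65,53),(.084,.19,.08)),(T(738,183),(.084,-.19,.08)),(T(38,234),(-.014,.19,.03)),(T(690,358),(-.014,-.19,.03)),
(S(356,450),(.084,-.19,.08)),(S(212,35),(.084,.19,.08)),(S(318,456),(.06,-.19,.08)),(S(190,530),(-.014,-.19,.03)),(S(77,105),(-.014,.19,.03)),
(T(221,210),("c",.005,.08,.133)),(S(134,100),("c",.005,.08,.121)),(T(375,208),("c",.028,0,.088)),(S(196,231),("c",.028,0,.082))]
def w(p,l):
    if l[0]=="c": l=(l[1],l[2]+p[3],l[3])
    c,s=np.cos(p[2]),np.sin(p[2]); return np.array([p[0]+c*l[0]-s*l[1],p[1]+s*l[0]+c*l[1],l[2]])
r=least_squares(lambda p:np.concatenate([proj(n,w(p,l))-u for (n,u),l in F]),[.5,0,0,0],loss="soft_l1")
print(r.x); print(r.fun.reshape(-1,2).T)
p=r.x
print("knob",w(p,("c",.005,.08,.121)),"head",w(p,("c",.028,0,.078)))
np.save("pose.npy",p)
# board centre (top face corners in top view)
def ray(n,u,z): return least_squares(lambda q:proj(n,[*q,z])-u,[.4,0]).x
B=np.array([ray(*T(*c),.022) for c in((490,340),(677,370),(660,488),(470,458))])
print("board",B.mean(0),B.round(3).tolist())
c,s=np.cos(p[2]),np.sin(p[2]);print("unit",np.array([[c,s],[-s,c]])@(B.mean(0)-p[:2]))
E
python3 fit.py
```

```text
knob [0.5152 0.0047 0.1245] res 0.10833494321548187
head [ 0.5239 -0.0792  0.0816] res 0.13725764308304633
beamRB [ 0.5394 -0.2785  0.0812] res 0.3447454674287087
beamLB [0.6096 0.0925 0.0801] res 0.10863722372425855
fenceRF [ 0.4461 -0.2606  0.0293] res 0.24124362708710123
fenceLF [0.5165 0.1103 0.0307] res 0.5322385421774243
[ 0.4941 -0.0772 -0.1874  0.0042]
[[-0.541   0.3916 -0.5479  0.2718  0.405   0.6554 -0.0808 -0.0475 -0.9914
   0.0261 -0.2896 -0.1808 -0.7718]
 [-0.8676 -0.9502 -0.0539  0.6573  0.4883 -0.4411  0.391   0.1074 -0.0403
  -0.1849  1.0067  0.1323 -0.1299]]
knob [0.5147 0.0046 0.121 ] head [ 0.5224 -0.0783  0.078 ]
board [ 0.415  -0.1958] [[0.457, -0.148], [0.44, -0.255], [0.373, -0.244], [0.389, -0.136]]
unit [-0.0556 -0.1313]
```

Fit is consistent: heights agree (knob 0.1245, head 0.0816, beam 0.080) and the board is in place at the fence. Next I check the IK for all poses, then grip the knob.

```bash
cat >> h.py <<'E'
from scipy.spatial.transform import Rotation as R
P=np.load("pose.npy") if __import__("os").path.exists("pose.npy") else None
ex=np.array([np.cos(P[2]),np.sin(P[2]),0]); ey=np.array([-ex[1],ex[0],0]); ez=np.array([0,0,1.])
O=np.array([P[0],P[1],0])
def ori(th=0,sg=1):  # tool z down, tool y along sg*ey, leaned right by th
    return R.from_rotvec(th*ex)*R.from_matrix(np.c_[-sg*ex,sg*ey,-ez] if np.linalg.det(np.c_[-sg*ex,sg*ey,-ez])>0 else np.c_[sg*ex,sg*ey,-ez])
E
cat > s1.py <<'E'
from h import *
from bench import manip
np.set_printoptions(precision=4,suppress=True)
for sg in(1,-1):
    for th,p in((0,O+.005*ex+(P[3]+.08)*ey+.25*ez),(0,O+.028*ex-.08*ey+.067*ez),(.45,O+.028*ex-.08*ey+.067*ez)):
        print(sg,th,manip.inverse_kinematics(p,ori(th,sg).as_rotvec()))
E
python3 s1.py
```

```text
1 0 [-0.0955 -0.1868  1.9355 -0.      1.3929 -1.4789]
1 0 [-0.4087  0.0387  2.0508  0.      1.0521 -1.7922]
1 0.45 [-0.6126  0.1325  2.0026  0.4332  1.2345 -2.1883]
-1 0 [-0.0955 -0.1868  1.9355 -0.      1.3929  1.6627]
-1 0 [-0.4087  0.0387  2.0508 -0.      1.0521  1.3494]
-1 0.45 [-0.6126  0.1325  2.0026  0.4332  1.2345  0.9533]
```

```bash
cat > s2.py <<'E'
from h import *
from bench import manip
np.set_printoptions(precision=4,suppress=True)
o=ori(0,-1).as_rotvec(); K=O+.005*ex+(P[3]+.08)*ey
manip.command_gripper(.06,25)
manip.movep(K+.22*ez,o); print("t",manip.current_t())
print("hit",manip.servo_line(K+.113*ez,v=.08,contact_N=8)); print(manip.current_tool_pos(),K)
manip.command_gripper(0.0,25)
print("open",manip.current_opening(),manip.current_finger_force(),manip.current_ft_force(),manip.current_t())
E
python3 s2.py
```

```text
t 2.7333
hit False
[0.5151 0.0045 0.1137] [0.5147 0.0046 0.    ]
open 0.022844104078894454 24.562017205171287 [-0.6572  1.9805  3.3578] 4.65
```

Knob gripped (opening 23 mm). Now I slide it home.

```bash
cat > s3.py <<'E'
from h import *
from bench import manip,imaging
import cv2
np.set_printoptions(precision=4,suppress=True)
p0=np.array(manip.current_tool_pos())
print("hit",manip.servo_line(p0-.13*ey,v=.05,contact_N=18))
p=np.array(manip.current_tool_pos()); f=np.array(manip.current_ft_force())
print("moved",(p-p0)@ey,(p-p0)@ex,"unit y knob",(p-O)@ey,"F",f@ey,f@ex,f,manip.current_opening(),manip.current_t())
manip.pause(.4); np.save("khome.npy",np.array(manip.current_tool_pos()))
p=np.array(manip.current_tool_pos()); f=np.array(manip.current_ft_force());print((p-p0)@ey,f@ey)
c=imaging.capture("top"); cv2.imwrite("pics/t3.png",cv2.resize(c["image"][165:285,265:445,::-1],None,fx=4.4,fy=4.4,interpolation=cv2.INTER_CUBIC))
E
python3 s3.py
```

```text
hit True
moved -0.08232367762362054 -4.6899038965305225e-05 unit y knob 0.002322495534529958 F 4.107316493819275 0.1523712834645214 [0.9148 4.007  1.9592] 0.022895005193186782 6.2583
-0.08230381011299985 1.8223967694703962
```

View pics/t3.png

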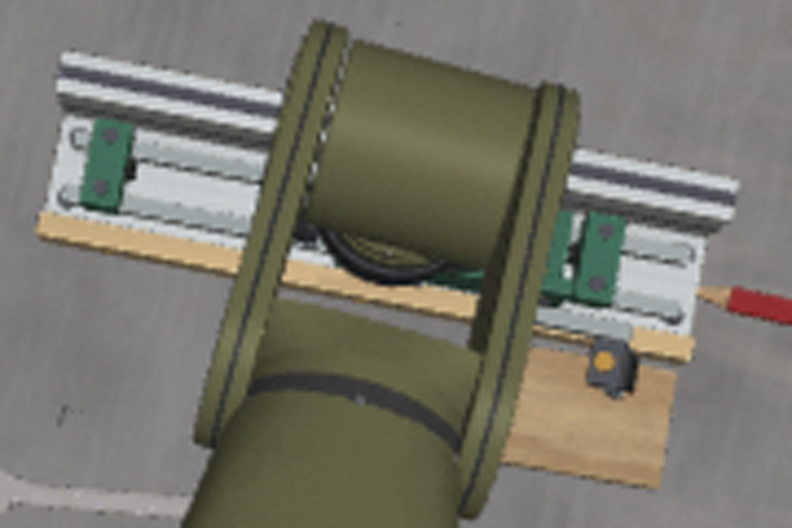

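Carriage seems to be against the bumper at (572,250) and the roller over the board at (607,362). I'll press once more to confirm, then release and go to the head.

```bash
cat > s4.py <<'E'
from h import *
from bench import manip,imaging
import cv2
np.set_printoptions(precision=4,suppress=True)
p0=np.array(manip.current_tool_pos())
print("hit",manip.servo_line(p0-.006*ey,v=.02,contact_N=20)); manip.pause(.3)
p=np.array(manip.current_tool_pos()); print("more",(p-p0)@ey,np.array(manip.current_ft_force())@ey)
yb=(p-O)@ey-.08; print("yb",yb); np.save("yb.npy",yb)
manip.command_gripper(.06,25); manip.servo_line(p+.09*ez,v=.12)
H=O+.029*ex+yb*ey; np.save("H.npy",H)
manip.servo_line(H+.2*ez-.05*ex,v=.15); print(manip.current_tool_pos(),manip.current_orientation())
c=imaging.capture("wrist"); np.savez("pics/wrist4.npz",pos=manip.current_tool_pos(),ori=manip.current_orientation(),**c)
cv2.imwrite("pics/w4.png",c["image"][:,:,::-1]); print(c["T_tool_cam"],manip.current_t())
E
python3 s4.py
```

```text
hit True
more 7.201080617356521e-05 1.3589086492733071
yb -0.07759277699026654
[ 0.4589 -0.1493  0.1997] [-3.1093  0.2982 -0.0033]
[[-0.0004  0.9591  0.283   0.0721]
 [ 1.      0.0007 -0.0009  0.0002]
 [-0.001   0.283  -0.9591 -0.1351]
 [ 0.      0.      0.      1.    ]] 9.3917
```

View pics/w4.png

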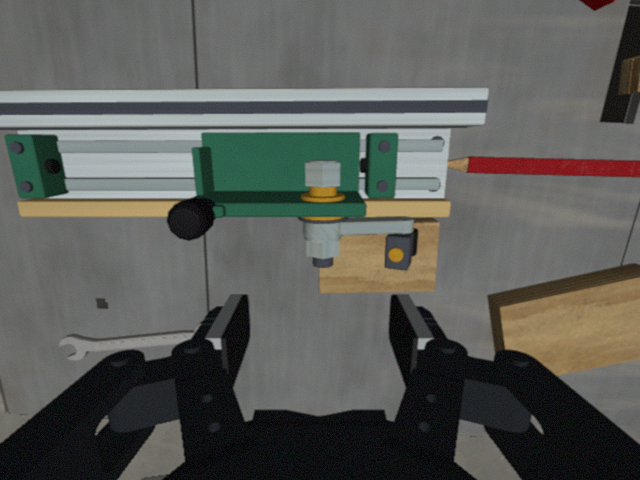

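Wrist view: the head is at (322,172), centred between the fingers (237..405). The carriage sits on the bumper, the roller is over the board. I'll check the predicted pixel, then descend with contact detection.

```bash
cat > s5.py <<'E'
from h import *
from bench import manip,imaging
np.set_printoptions(precision=4,suppress=True)
w=np.load("pics/wrist4.npz"); H=np.load("H.npy")
M=np.eye(4);M[:3,:3]=R.from_rotvec(w["ori"]).as_matrix();M[:3,3]=w["pos"];V=np.linalg.inv(M@w["T_tool_cam"])
def pw(q):
    c=V@np.append(q,1);u=w["intrinsics"]@[c[0],-c[1],-c[2]];return u[:2]/u[2]
err=pw(H-.001*ex+.0865*ez)-[322,173]; print("head px err",err,"px/5mm",pw(H+.005*ex+.0865*ez)-pw(H+.0865*ez))
if np.abs(err).max()>8: raise SystemExit("check")
o=ori(0,-1).as_rotvec()
manip.servo_line(H+.17*ez,frame=o,v=.12)
print("hit",manip.servo_line(H+.067*ez,v=.05,contact_N=8)); print(manip.current_tool_pos(),H,manip.current_ft_force())
E
python3 s5.py
```

```text
head px err [-0.1743  1.2035] px/5mm [-0.009  -7.4049]
hit False
[ 0.5083 -0.1589  0.0673] [ 0.5081 -0.1589  0.    ] [ 0.3111 -0.6302 -0.325 ]
```

Head prediction agrees to 1 mm and the descent was free. Now I grip and turn in small steps, watching forces.

```bash
cat > s6.py <<'E'
from h import *
from bench import manip,imaging
import cv2
np.set_printoptions(precision=3,suppress=True)
H=np.load("H.npy")
manip.command_gripper(0,90); print("open",manip.current_opening(),manip.current_finger_force(),manip.current_ft_force()); manip.pause(.3)
p=np.array(manip.current_tool_pos()); C=p+.011*ez   # axis where the grip found it
C[2]=.078
np.save("C.npy",C)
for th in np.arange(.04,.381,.034):
    r=ori(th,-1); manip.servo_line(C+.011*r.as_matrix()[:,2],frame=r.as_rotvec(),v=.015)
    f=np.array(manip.current_ft_force()); m=np.array(manip.current_moment())
    print(round(th,3),"F",f@ex,f@ey,f[2],"M",m@ex,"open",manip.current_opening(),"ff",manip.current_finger_force(),manip.current_t())
    if np.linalg.norm(f)>60: print("STOP");break
for n in("side",):
    c=imaging.capture(n); cv2.imwrite("pics/s6.png",cv2.resize(c["image"][195:325,285:405,::-1],None,fx=4.5,fy=4.5,interpolation=cv2.INTER_CUBIC))
print(R.from_rotvec(manip.current_orientation()).as_matrix()[:,2]@ey)
E
python3 s6.py
```

```text
open 0.022325958292485588 88.25169869698584 [-1.812  0.529  2.56 ]
0.04 F -2.4630244638131176 2.1214601059003755 5.6401698483614275 M 0.23763447269257154 open 0.02250884522364884 ff 88.84657714515924 13.2083
0.074 F -3.044662815894243 3.2045932713183474 6.517422577653203 M 0.2510157455226568 open 0.022439183097141463 ff 88.83438273333013 13.4583
0.108 F -3.061762297721114 1.2550179487307487 7.018429898842377 M 0.2724893833129448 open 0.02217719738065465 ff 88.84123139083385 13.7083
0.142 F -2.2159750230135367 1.9809274906082717 6.888513251794347 M 0.22220383633890672 open 0.02231007145943319 ff 88.84676333516836 13.9583
0.176 F -4.1476636364914965 2.232805798605494 6.027905911174292 M 0.34841734951697756 open 0.022493829232946544 ff 88.85055491700768 14.2083
0.21 F -2.981370638338607 2.4108834635567824 6.208022104678775 M 0.3314431326576634 open 0.022311561473740207 ff 88.85393097996712 14.4583
0.244 F -2.999846431720464 3.196803799899283 6.212622370424004 M 0.3027090387163117 open 0.022235898918894513 ff 88.8622966222465 14.7083
0.278 F -3.059116586156685 2.590054552700054 6.686409210563361 M 0.31330199856488733 open 0.02233087660218218 ff 88.87996514327824 14.9583
0.312 F -3.3231963543245455 2.517678839144241 6.872669270457012 M 0.13301954322542942 open 0.021819079219811504 ff 88.89775231014937 15.2083
0.346 F -3.1991847047864725 3.0423819282012903 7.60322084539229 M 0.07505235314218726 open 0.02219904969101567 ff 88.93275566864759 15.4583
0.38 F -3.53608536138729 2.32395744658421 6.794549201491636 M 0.05555326739132985 open 0.022597007162177392 ff 88.96141030825675 15.7083
0.3726975212530664
```

View pics/s6.png

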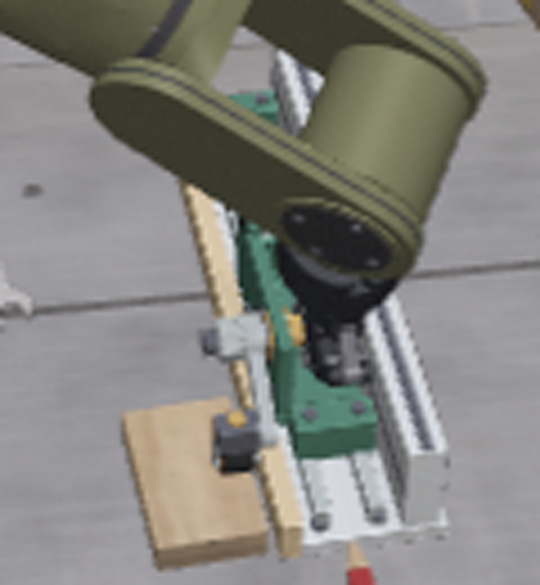

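The roller is down on the board (237,460), and the moment dropped from 0.31 to 0.06 N m after about 0.29 rad, so the spring is loading as expected. A small further lean gives margin; then I confirm it's steady and check the scene.

```bash
cat > s7.py <<'E'
from h import *
from bench import manip,imaging
import cv2
np.set_printoptions(precision=4,suppress=True)
C=np.load("C.npy"); r=ori(.40,-1); manip.servo_line(C+.011*r.as_matrix()[:,2],frame=r.as_rotvec(),v=.01)
for i in range(3):
    manip.pause(.4); print(np.array(manip.current_moment())@ex,manip.current_ft_force(),manip.current_finger_force(),manip.current_opening(),R.from_rotvec(manip.current_orientation()).as_matrix()[:,2]@ey)
c=imaging.capture("wrist"); cv2.imwrite("pics/w7.png",c["image"][:,:,::-1]); print(manip.current_t())
E
python3 s7.py
```

```text
-0.049715740322697925 [-2.7673  2.8735  6.3491] 88.95732203498483 0.02196253599009503 0.3909830737421798
-0.07078491609950052 [-3.2816  2.2357  6.3214] 88.95730968564749 0.022243847688962603 0.39098631758083013
-0.08618032044038594 [-3.51    3.1992  7.0473] 88.95648201461881 0.02246422145784784 0.39097509190849644
17.2583
```

View pics/w7.png

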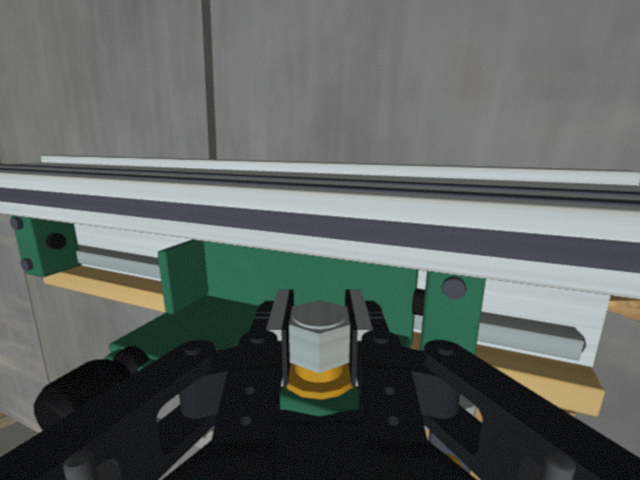

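The head at (319,340) sits squarely between the pads and has turned with them. The carriage is against the bumper (418,300), the moment shows the spring squeezed, and the hold is steady, so I'm handing in.

```bash
python3 -c "
from bench import manip
print(manip.finish_job(),manip.current_t())"
```

```text
the job is handed in; nothing more can be done
the job is handed in; nothing more can be done
```

The job is handed in, with no verdict returned: carriage home against the right stop, bolt head held at about 89 N and turned to about 0.40 rad, roller pressing on the board (spring load judged from the wrist moment).

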